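# Lever open the silt box grate

## Task

Push the swinging stop arm out from under the long end of the lever, then press the lever's long end gently all the way down onto its rubber pad, so that the heavy grate on the silt box rises, and finish while still holding it down there. Only push and press with the fingers: do not lift the lever out of its saddle, do not touch the grate or let it drop, and leave the pots, tools and other things on the bench where they are.

Things in the scene. Friction and masses are not known exactly. Their poses are not given: they have to be found in the camera images.
- station: Fixed steel station. Origin on the bench under the lever; x axis level along the lever from its long end (-x) to the silt box (+x), z up. Box 170 (x) by 220 by 85 mm high, front wall at x = 220 mm. Saddle: two open-topped cheeks, tops at 97 mm, carry the lever's pin at x = 110, y = 0, z = 85 mm. Rubber pad under the long end at x = -95 mm, top at 14 mm. Stop arm's post at x = -30, y = -85 mm.
- lever: Steel lever, bar 20 mm wide, 12 mm thick, its cross pin resting in the saddle. Origin at the pin's centre; x along the bar to the short end, whose roller (90 mm from the pin) is under the grate's lip; z up out of the bar. Long arm 230 mm, ends in a pressing plate. Rests with the long end 20 degrees up; on the pad it is 16 degrees below level. The grate drives it back up: pressing takes 4 to 11 N.
- lever_pad (a point): Middle of the top face of the pressing plate (50 mm along the lever, 44 mm wide) on the long end, 205 mm from the pin along the bar and 6 mm above its centre line. About 160 mm above the bench at rest, about 34 mm when the long end is on its pad; it travels on an arc about the pin.
- stop (a joint): Stop arm: level bar 16 mm wide, top 107 mm above the bench, turning about the upright post. 0 = straight across under the lever, tip 15 mm past its centre line; grows as the tip swings to the silt box and the peg end the opposite way (clockwise from above), up to 1.5 rad. It blocks the lever until about 0.85 rad. Stays where left; needs about 2 N at the peg.
- stop_peg (a point): Top of the upright round peg (14 mm thick) on the outer end of the stop arm, 50 mm from the arm's turning axis, on the side away from the lever. Peg stands from 107 to 155 mm above the bench.
- flap: Heavy hinged grate (about 3.4 kg) that covers the silt box, 170 by 220 mm, 12 mm thick, with a 70 mm wide lip over the lever's roller. Origin at the middle of the lip's front edge, on its underside, 85 mm above the bench when shut; x axis points from the lip to the hinge 230 mm away at the far side of the box, z up when shut. Opens by tipping its lip up, about 0.27 rad when the lever is fully down.
- pot: Bystander, to be left alone: terracotta pot, 90 mm across, 75 mm high. Origin at its underside.
- bowl: Bystander, to be left alone: blue ceramic bowl, 110 mm across, 45 mm high. Origin at its underside.
- sprayer: Bystander, to be left alone: white plastic bottle, 60 mm across, 150 mm high. Origin at its underside.
- brush: Bystander, to be left alone: hand brush lying flat. Origin at its underside.
- rock: Bystander, to be left alone: lumpy grey stone about 70 mm wide and 110 mm high. Origin at its underside.
- jar: Bystander, to be left alone: amber glass jar, 64 mm across, 75 mm high. Origin at its underside.
- screwdriver: Bystander, to be left alone: screwdriver lying flat. Origin at its underside.

How it is judged:
On the way, in this order (a step that is already met when the one before it is completed fails the run):
1. the stop arm is pushed out from under the lever (value of joint stop above 0.85 rad), for 0.2 s.
2. the lever is pressed down by the fingers and the grate is raised (angle between flap's own z axis and vertical above 0.24 rad and contact force between the fingers and lever above 1 N), for 0.3 s.
At the end, for the whole second after the job is handed in: The fingers hold the long end down (more than 1 N on the lever) with the grate raised by more than 0.24 rad and at rest, the stop arm at more than 0.85 rad, and the lever's pin still in its saddle (all of step 2 and angular speed of flap below 0.1 rad/s and value of joint stop above 0.85 rad and not (z of lever in the frame of station above 0.097 m)); the arm keeps its last pose, push and grip.
It fails at once if the lever is lifted out of its saddle (pin more than 12 mm up) (z of lever in the frame of station above 0.097 m).
It fails at once if the robot touches the grate (contact force between any of the fingers, the arm and flap above 1 N).
It fails at once if the grate is flung up or dropped (faster than 1 rad/s) (angular speed of flap above 1 rad/s).
It fails at once if a bystander is moved by more than 20 mm (distance of any of pot, bowl, sprayer, brush, rock, jar, screwdriver from where it was at the start of the episode above 0.02 m).
It also fails if it takes over 43 s, if anything falls off the work surface, if the arm or the gripper's body presses on something with over 40 N, if the wrist force passes 120 N, or if a joint passes its speed limit or range.

## Robot

A 6-joint arm with a two-finger parallel gripper is mounted at the origin on the work surface. World frame = base frame: x ahead of the robot, y to its left, z up, the work surface at z = 0. Lengths are in m, angles in rad, forces in N, time in s.
With the tool pointing down it reaches from about 0.275 to 0.825 m from the base axis. Payload 4.9 kg.
Tool frame: the origin (TCP) lies midway between the tips of the shut fingers; the grasp point (between the pads) lies 19 mm behind it (grip_point_offset is the distance from the TCP to the grasp point, in m); z points along the fingers, y is the line along which they close (so a half turn about z gives the same grasp; the last joint's range is limited). The gripper opens to 85 mm and grips with 20 to 120 N. Pads are 22 mm wide; open, the fingers measure 114 mm over their backs; the gripper's body (76 mm by 85 mm) begins 54 mm behind the grasp point. The pads swing forward as they close: fully open they stand 13 mm farther back than shut.
Start: joints at [-1.399, 0.326, -0.193, 1.052, 0, 1.437], TCP at [0.166, -0.524, 0.231] pointing down, gripper open.
Joint ranges: [-2.65, 2.65], [-0.97, 1.79], [-1.3, 1.35], [-1.93, 2.1], [-1.47, 1.37], [-3.14, 3.14]. Speed limits (rad/s): [2.57, 2.57, 3.14, 3.14, 3.14, 3.14].

## Interface

Orientations are given as a rotation vector (axis times angle).
In Python, from cell import * gives the robot as it stands. Calls block until the motion is done:
- movep(position, orientation): joint-space move of the TCP to a pose.
- move_l(position, velocity=0.15, rot=None, until_force=None): straight line of the TCP; rot=None keeps the orientation; velocity is the mean speed in m/s. With until_force (N) it stops when the force on the tool has changed by that much, and returns True; else False.
- set_joints(angles): joint-space move.
- let_go() and grab(newtons=None): open the fingers fully, or close them until they stop; newtons is the grip in N (None keeps the last).
- sleep(seconds).
- ik(position, orientation): joint angles nearest the present ones, or None.
- get_state(): the state.
- grab_frame(name): name is "scene" or "top" or "wrist"; returns a dict with "img" (420x560x3 uint8, red, green, blue), "fx", "fy", "cx", "cy" (pixels), "k1" (the pictures are not rectified: a ray, as slopes to the right and down, at radius r is drawn at 1 + k1 r^2 times it, then the intrinsics apply), "cam_to_world" (4x4, takes a point from camera to world coordinates); the wrist camera has in their place "T_tool_cam" (4x4, takes a point from camera to tool coordinates, whose origin is the TCP and whose axes are the flange's). Camera axes: x right, y down, z forward; pixel columns grow to the right and rows downward; lengths in m; the calibration is good to about 2 mm. A picture is of the moment at which its call begins: read the wrist's pose just before it. There is no depth.
A pose or a line that the arm cannot do raises MotionError and nothing moves.
- sign_off(): hands the job in; it is judged then, once.
Trained networks look in the newest picture that a camera, given by its name, has taken for a name from the list of things; names that differ only in an ending like _2 or _b are one class to them, and where a whole thing is asked for, a point or a joint stands for the part that bears it (a point fixed in the world has none). Each returns a list of dicts, best first, with "score" (0 to 1); they miss things now and then, are a little off and sometimes report something else, mostly with a low value. They report only what shows in the picture. A call takes as long as a camera call.
- spot_in(camera, name): "centre" ([column, row] in pixels, amid what is visible of it).
- silhouettes(camera, name): "mask" (420x560 bool, what is visible of it) and "centre" ([column, row] in pixels, amid what is visible of it).
- tip_of(camera, name): "centre" ([column, row] in pixels: a listed point, or the origin of a listed thing).
The state is a dict: "clock": time; "q": joint angles; "joint_velocities": joint speeds; "tau": joint torques, N m; "position": TCP position; "eef_rot": TCP orientation; "contact_force": force on the tool from outside, world axes, zero at the start; "wrist_torque": the same for the moment, N m; "finger_gap": opening from 0.0 (shut) to 1.0 (fully open); "grasp_force": force on a finger pad.
Only numpy, scipy, OpenCV 4.12 (cv2) and the standard library are available. Lean on these libraries where they do the work, as an engineer would, in place of code of your own. Each camera call takes 0.05 s, during which the arm holds its last target. There are 200 camera calls.

## Working session

There is one attempt and no reset: what is moved stays moved. The work goes in short steps, each a Python script; the robot and the scene stay as the last script left them, time stands still between calls to the robot, and variables do not carry over. Pictures are saved under pics/ and viewed, at most 10 in all, crops included, and the job is handed in when it is done.

```bash
mkdir -p pics
cat > h.py <<'E'
from cell import *
import numpy as np, cv2
from scipy.spatial.transform import Rotation as R
def ray(f,px):
    K=np.array([[f["fx"],0,f["cx"]],[0,f["fy"],f["cy"]],[0,0,1.]])
    d=np.array([f["k1"],0,0,0.])
    u=cv2.undistortPoints(np.array([[px]],float),K,d)[0,0]
    T=np.array(f["cam_to_world"]); v=T[:3,:3]@np.array([u[0],u[1],1]); return T[:3,3],v/np.linalg.norm(v)
def atz(f,px,z):
    o,v=ray(f,px); return o+v*(z-o[2])/v[2]
def tri(rs):
    A=0;b=0
    for o,v in rs:
        P=np.eye(3)-np.outer(v,v); A=A+P; b=b+P@o
    return np.linalg.solve(A,b)
E
python3 - <<'E'
from h import *
F={}
for c in("scene","top"):
    F[c]=grab_frame(c); cv2.imwrite(f"pics/{c}0.png",cv2.cvtColor(F[c]["img"],cv2.COLOR_RGB2BGR))
    print(c,np.round(F[c]["cam_to_world"],3).tolist())
for n in["station","lever","lever_pad","stop_peg","stop","flap","pot","bowl","sprayer","brush","rock","jar","screwdriver"]:
    d={c:tip_of(c,n)[:2] for c in F}
    for c in F: print(n,c,[(np.round(x["centre"]).tolist(),round(x["score"],2)) for x in d[c]])
    if all(d.values()):
        print("   tri",np.round(tri([ray(F[c],d[c][0]["centre"]) for c in F]),3))
print(get_state()["clock"])
E
```

```text
scene [[0.789, 0.491, -0.369, 1.066], [0.614, -0.615, 0.495, -0.576], [0.016, -0.617, -0.787, 1.095], [0.0, 0.0, 0.0, 1.0]]
top [[0.028, -0.99, 0.14, 0.363], [-1.0, -0.027, 0.009, 0.016], [-0.005, -0.14, -0.99, 1.584], [0.0, 0.0, 0.0, 1.0]]
station scene [([269.0, 240.0], 0.94)]
station top [([226.0, 240.0], 0.68), ([285.0, 212.0], 0.57)]
   tri [ 0.472  0.214 -0.319]
lever scene [([310.0, 231.0], 0.98)]
lever top [([272.0, 173.0], 0.74)]
   tri [0.691 0.052 0.085]
lever_pad scene [([237.0, 196.0], 0.61)]
lever_pad top [([296.0, 227.0], 0.93), ([245.0, 208.0], 0.73)]
   tri [ 0.511 -0.023  0.158]
stop_peg scene [([236.0, 240.0], 0.72), ([311.0, 233.0], 0.61)]
stop_peg top [([328.0, 199.0], 0.74)]
   tri [ 0.599 -0.123  0.16 ]Traceback (most recent call last):
  File "<stdin>", line 7, in <module>
ValueError: it knows: bowl, brush, flap, jar, lever, lever_pad, pot, rock, screwdriver, sprayer, station, stop_peg
```

```bash
python3 -c "
import cv2,numpy as np
a=cv2.imread('pics/scene0.png');b=cv2.imread('pics/top0.png')
cv2.imwrite('pics/both.png',cv2.resize(np.vstack([a,b]),(400,600)))"
```

```text
(no output)
```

View pics/top0.png

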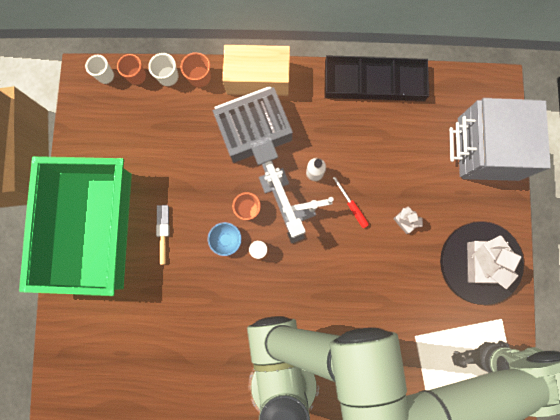

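View pics/scene0.png

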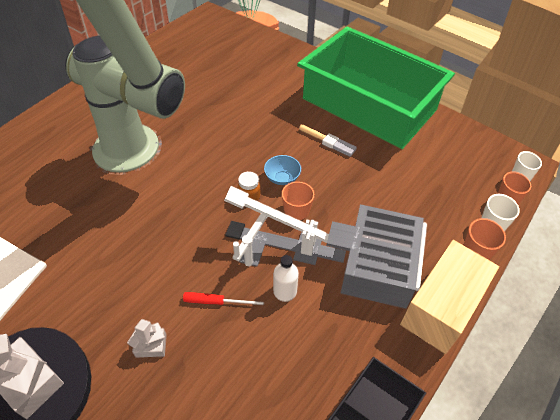

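The top picture shows the lever running from the pressing plate (296,227) to the pin (272,173), with the peg at (328,199), the sprayer at (316,170) and the jar lid at (258,250). The scene picture agrees. The pin and pad heights match the given sizes, and the station yaw is about 22.6°. Next I'll hover near the peg and check it from close by.

```bash
cat >> h.py <<'E'
PIN=np.array([0.691,0.052]); PAD=np.array([0.511,-0.023])
def frame(pin,pad):
    ex=(pin-pad)/np.linalg.norm(pin-pad); return ex,np.array([-ex[1],ex[0]]),pin-0.11*ex
def down(ex,s):  # tool x along s*ex, z down
    x=np.array([*ex,0])*s; z=np.array([0,0,-1.]); return R.from_matrix(np.c_[x,np.cross(z,x),z]).as_rotvec()
def wrist():
    s=get_state(); f=grab_frame("wrist"); T=np.eye(4); T[:3,:3]=R.from_rotvec(s["eef_rot"]).as_matrix(); T[:3,3]=s["position"]
    f["cam_to_world"]=T@np.array(f["T_tool_cam"]); return f
E
python3 - <<'E'
from h import *
F={c:grab_frame(c) for c in("scene","top")}
for n in["flap","sprayer","jar"]:
    d={c:tip_of(c,n)[:1] for c in F}
    if all(d.values()): print(n,np.round(tri([ray(F[c],d[c][0]["centre"]) for c in F]),3))
ex,ey,o=frame(PIN,PAD); print(ex,o)
q0=np.array(get_state()["q"])
for s in(1,-1):
    q=ik([0.57,-0.10,0.30],down(ex,s)); print(s,None if q is None else np.round(q,2))
best=min((s for s in(1,-1) if ik([0.57,-0.10,0.30],down(ex,s)) is not None),key=lambda s:np.abs(np.array(ik([0.57,-0.10,0.30],down(ex,s)))-q0).max())
print(best)
movep([0.57,-0.10,0.30],down(ex,best)); grab(20)
f=wrist(); cv2.imwrite("pics/w1.png",cv2.cvtColor(f["img"],cv2.COLOR_RGB2BGR))
for n,z in(("stop_peg",.155),("lever_pad",.1608),("lever",.085),("flap",.085)):
    for d in tip_of("wrist",n)[:2]:
        print(n,np.round(d["centre"]),round(d["score"],2),np.round(atz(f,d["centre"],z),3))
print(get_state()["clock"])
E
```

```text
flap [0.724 0.064 0.1  ]
sprayer [ 0.72  -0.086  0.005]
jar [0.443 0.092 0.012]
[0.92307692 0.38461538] [0.58946154 0.00969231]
1 [-0.3   0.35  0.01  1.24 -0.    2.45]
-1 [-0.3   0.35  0.01  1.24 -0.   -0.7 ]
1
stop_peg [332. 173.] 0.65 [ 0.598 -0.132  0.155]
lever_pad [169. 223.] 0.76 [ 0.509 -0.024  0.161]
lever_pad [333. 175.] 0.71 [ 0.598 -0.132  0.161]
4.0333
```

View pics/w1.png

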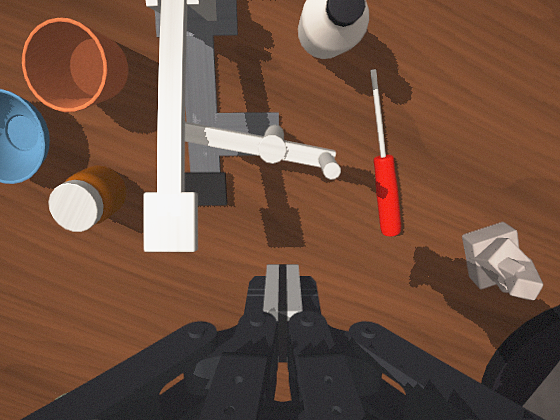

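In the wrist picture the peg top is at (332,168), the post at (273,148) and the plate at (170,222). Peg-to-post is about 51 mm, as expected, so the stop starts at about 0.3 rad. Next I'll push the peg along its arc.

Run:
```python
from h import *
ex,ey,o=frame(PIN,PAD); rot=down(ex,1); Z=0.122
peg=np.array([0.598,-0.131]); post=o-0.03*ex-0.085*ey
d=peg-post; th0=np.arctan2(-d@ex,-d@ey); print(np.linalg.norm(d),th0)
def tcp(th,b,z=Z):
    p=post+0.05*(-np.sin(th)*ex-np.cos(th)*ey)-b*(-np.cos(th)*ex+np.sin(th)*ey); return [*p,z]
movep(tcp(th0,0.042,0.22),rot); move_l(tcp(th0,0.042))
move_l(tcp(th0,0.018),0.08)
for th in np.arange(th0+.2,1.26,0.2).tolist()+[1.27]:
    move_l(tcp(th,0.018),0.06); print(round(th,2),np.round(get_state()["contact_force"],1))
move_l(tcp(1.27,0.04)); p=tcp(1.27,0.04,0.26); move_l(p,0.25)
movep([0.54,-0.10,0.30],rot)
f=wrist(); cv2.imwrite("pics/w2.png",cv2.cvtColor(f["img"],cv2.COLOR_RGB2BGR))
for n,z in(("stop_peg",.155),("lever_pad",.1608)):
    for c in tip_of("wrist",n)[:1]:
        w=atz(f,c["centre"],z); e=w[:2]-post; print(n,np.round(w,3),np.arctan2(-e@ex,-e@ey),np.linalg.norm(e))
print(get_state()["clock"])
```

```text
0.05081565476534536 0.32510142744618464
0.53 [-0.2  0.6  0.1]
0.73 [ 2.4 -0.1  0.2]
0.93 [2.1 2.2 1.9]
1.13 [4.6 3.7 0.6]
1.27 [ 1.1 -1.   0.1]
stop_peg [ 0.55  -0.113  0.155] 1.333021765411792 0.05527568661340638
lever_pad [ 0.512 -0.027  0.161] 2.5415871477262533 0.09842533316677955
8.9167
```

View pics/w2.png

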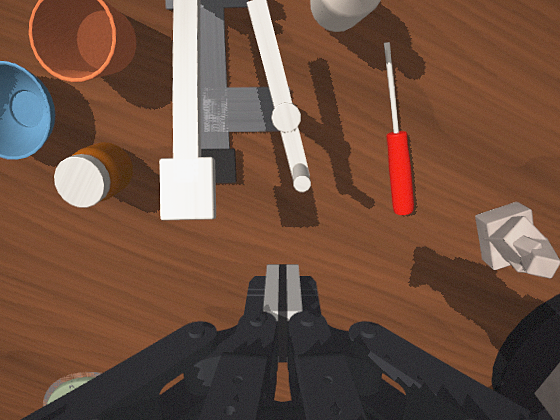

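The picture shows the stop arm swung clear, with post (286,117) and peg (301,183), at about 1.3 rad. Next I'll press the plate down along its arc.

Run:
```python
from h import *
ex,ey,o=frame(PIN,PAD); rot=down(ex,1)
pad0=np.array([0.511,-0.025])
def P(a): # deg -> xy shift from rest along ex, z
    g=lambda a:(-.205*np.cos(a)+.006*np.sin(a), .085+.205*np.sin(a)+.006*np.cos(a))
    x0,_=g(np.radians(20)); x,z=g(np.radians(a)); return [*(pad0+(x-x0)*ex),z]
p=P(20); movep([p[0],p[1],0.20],rot)
print("touch",move_l([p[0],p[1],0.15],0.03,until_force=2),np.round(get_state()["position"],3))
for a in(14,8,2,-4,-10,-13):
    if P(a)[2]<get_state()["position"][2]:
        move_l(P(a),0.05); print(a,np.round(get_state()["contact_force"],1))
q=P(-16); print("end",move_l([q[0],q[1],q[2]-0.006],0.02,until_force=10))
sleep(0.6); s=get_state(); print(np.round(s["position"],4),np.round(s["contact_force"],1),s["clock"])
f=grab_frame("scene"); cv2.imwrite("pics/s3.png",cv2.resize(cv2.cvtColor(f["img"],cv2.COLOR_RGB2BGR)[130:340,150:450],None,fx=2.5,fy=2.5))
```

```text
touch True [ 0.511 -0.025  0.162]
14 [-2.2 -1.4  6.7]
8 [-3.8 -0.7  6.5]
2 [-2.  -0.   5.5]
-4 [-2.7 -0.1  5.4]
-10 [-1.8 -0.7  3.9]
-13 [-2.4 -0.4  3. ]
end True
[ 0.5031 -0.0284  0.0343] [-2.1  0.7  7.6] 15.15
```

View pics/s3.png

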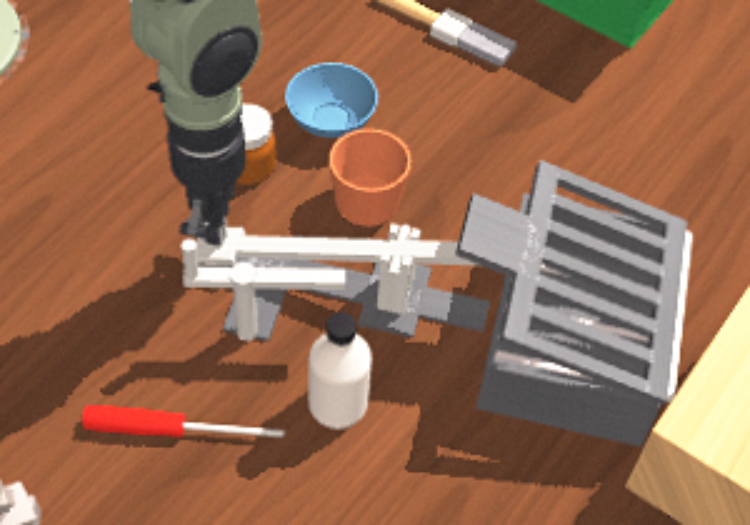

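The picture shows the grate raised (lip at 490,230), the stop arm clear, and the pin in the saddle (400,250). The fingers hold the plate at z = 34.3 mm, the pad-bottom height, with 7.6 N. I'm handing it in.

```bash
python3 -c "
from cell import *
print(sign_off())"
```

```text
the job is handed in; nothing more can be done
None
```

The job is handed in at about 15 s of the 43 s limit: the stop arm is swung clear at about 1.3 rad, the fingers hold the lever's long end on its pad with about 8 N, and the grate is raised; the sign-off returned no verdict.

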